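# Open the finished cell tester

### The job

The cell tester with the green lamps has finished: press down its orange release tab so that the blue lid springs up, then push that lid back until it is fully open, against its stop. Touch only, do not grip anything; leave the cell lying in its nest, leave the tester with the red lamps shut with its tab unpressed, do not shift or lift anything else on the bench, and finish with the hand clear of everything.

Things in the scene. Friction and masses are not known exactly. Their poses are not given: they have to be found in the camera images.
- tester_done: white bench tester for small pouch cells, fixed to the table, 185 x 110 x 36 mm without lid; green lamps, two 14 mm domes, one at each front corner (the two testers are otherwise alike). Origin on the table under it; its own +x points from the release tab at the front to the lid's hinge at the back, y across, z up. The body spans x -121 to +65 mm, y +-55 mm; the front deck before x = -55 mm is only 12 mm high.
- done_pad (a point): centre of the top face of the orange release tab of the green-lamp tester: a pad 44 mm (x) by 32 mm (y) with black ribs, at the front, 40 mm above the table, at x = -98, y = 0 in the tester's frame. The tab is a rocker: its outer end is pressed straight down.
- done_tab (a joint): tilt of that release tab, rad: 0 at rest, grows as the pad is pressed down, stop at 0.35 (pad centre about 11 mm down). The hook lets the lid go at 0.17 to 0.22 (5 to 7 mm down). Spring return; about 1 N to start and 4 to 5 N at the stop.
- done_lid (a joint): opening angle of the blue lid of the green-lamp tester, rad: 0 shut and hooked, about 1.0 when it has sprung up after release (takes about 0.7 s), stop at 1.85 (fully open, leaning back past upright). Between 1.0 and 1.85 no spring acts and the stiff hinge stays where it is left (about 1 N at the edge to move it).
- done_edge (a point): middle of the front edge of that blue lid (the edge far from the hinge), half-way through its 8 mm thickness. The lid is a flat plate 100 mm from front to back and 82 mm wide; its edge is 103 mm from the hinge axis and swings up and back, away from the tab.
- done_hinge (a point): middle of the hinge axis of that lid, 41 mm above the table, at x = +48, y = 0 in the tester's frame; the axis runs along the tester's y
- cell_done_mid (a point): centre of the loose pouch cell (silver with a yellow end, 36 x 30 x 6 mm, 20 g) lying in the nest under that lid, its middle 25 mm above the table
- tester_busy: white bench tester for small pouch cells, fixed to the table, 185 x 110 x 36 mm without lid; red lamps, two 14 mm domes, one at each front corner (the two testers are otherwise alike). Origin on the table under it; its own +x points from the release tab at the front to the lid's hinge at the back, y across, z up. The body spans x -121 to +65 mm, y +-55 mm; the front deck before x = -55 mm is only 12 mm high.
- busy_pad (a point): centre of the top face of the orange release tab of the red-lamp tester: a pad 44 mm (x) by 32 mm (y) with black ribs, at the front, 40 mm above the table, at x = -98, y = 0 in the tester's frame. The tab is a rocker: its outer end is pressed straight down.
- busy_tab (a joint): tilt of that release tab, rad: 0 at rest, grows as the pad is pressed down, stop at 0.35 (pad centre about 11 mm down). The hook lets the lid go at 0.17 to 0.22 (5 to 7 mm down). Spring return; about 1 N to start and 4 to 5 N at the stop.
- busy_lid (a joint): opening angle of the blue lid of the red-lamp tester, rad: 0 shut and hooked, about 1.0 when it has sprung up after release (takes about 0.7 s), stop at 1.85 (fully open, leaning back past upright). Between 1.0 and 1.85 no spring acts and the stiff hinge stays where it is left (about 1 N at the edge to move it).
- busy_edge (a point): middle of the front edge of that blue lid (the edge far from the hinge), half-way through its 8 mm thickness. The lid is a flat plate 100 mm from front to back and 82 mm wide; its edge is 103 mm from the hinge axis and swings up and back, away from the tab.
- busy_hinge (a point): middle of the hinge axis of that lid, 41 mm above the table, at x = +48, y = 0 in the tester's frame; the axis runs along the tester's y
- cell_busy_mid (a point): centre of the loose pouch cell (silver with a yellow end, 36 x 30 x 6 mm, 20 g) lying in the nest under that lid, its middle 25 mm above the table
- tape_roll: loose amber tape roll lying flat, 60 mm across, 19 mm high; origin at the centre of its underside
- bottle: loose green glass drink bottle with green cap, 60 mm across, 140 mm tall; origin at the centre of its foot
- phone: loose black phone lying flat, 150 (x) x 72 x 9 mm; origin at the centre of its underside
- screwdriver: loose screwdriver lying down, 160 mm long along its x; origin under its middle
- spool: loose copper-coloured flanged spool standing on end, 52 mm across, 32 mm high; origin at the centre of its foot
- spare_cell: loose pouch cell lying flat on the table, 36 x 30 x 6 mm; origin at the centre of its underside

How it is judged (in metres and radians):
On the way, in this order (a step that is already met when the one before it is completed fails the run):
1. the green-lamp tester's release tab is pressed down by the fingers (value of joint done_tab above 0.12 rad and contact force between the fingers and done_tab above 0.3 N), for 0.03 s.
2. its lid has sprung up, at least 0.8 rad open (value of joint done_lid above 0.8 rad), for 0.2 s.
3. its lid is pushed fully open, beyond 1.73 rad (value of joint done_lid above 1.73 rad), for 0.1 s.
At the end, for the whole second after the job is handed in: The green-lamp tester's lid stands at 1.73 rad or more (stop at 1.85) and is at rest, its tab is back up (under 0.05 rad), the red-lamp tester is shut with its tab up (both under 0.05 rad), both cells lie in their nests (centres below 32 mm), and each loose thing is within 20 mm of where it began (value of joint done_lid above 1.73 rad and velocity of joint done_lid between -0.05 and 0.05 rad/s and value of joint each of done_tab, busy_lid, busy_tab below 0.05 rad and distance between cell_done_mid and tester_done below 0.04 m and height (world z) of each of cell_done_mid, cell_busy_mid below 0.032 m and distance of each of tape_roll, bottle, phone, screwdriver, spool, spare_cell from where it was at the start of the episode below 0.02 m); the robot touches nothing.
It fails at once if the red-lamp tester's tab is pressed or its lid opened (beyond 0.1 rad) (value of joint any of busy_tab, busy_lid above 0.1 rad).
It fails at once if a cell is lifted out of its nest (centre above 35 mm) (height (world z) of any of cell_done_mid, cell_busy_mid above 0.035 m).
It fails at once if another loose thing is shifted or lifted by more than 20 mm (distance of any of tape_roll, bottle, phone, screwdriver, spool, spare_cell from where it was at the start of the episode above 0.02 m).
It also fails if it takes over 40 s, if anything falls off the work surface, if the arm or the gripper's body presses on something with over 40 N, if the wrist force passes 120 N, or if a joint passes its speed limit or range.

### The arm

A 6-joint arm with a two-finger parallel gripper is mounted at the origin on the work surface. World frame = base frame: x ahead of the robot, y to its left, z up, the work surface at z = 0. Lengths are in mm, angles in rad, forces in N, time in s.
With the tool pointing down it reaches from about 350 to 775 mm from the base axis. Payload 7.3 kg.
Tool frame: the origin (TCP) lies on the centre line of the jaws, within the pads' length; the fingertips stand bot.tip_reach ahead of it and the grasp point (between the pads) lies 6 mm ahead of it (bot.tip_reach is the distance from the TCP to the fingertips, in mm); z points along the fingers, y is the direction in which the jaws open and shut (so a half turn about z gives the same grasp; the last joint's range is limited). The gripper opens to 92 mm and grips with 3 to 60 N. Pads are 19 mm wide; open, the fingers measure 130 mm over their backs; the gripper's body (75 mm by 190 mm) begins 47 mm behind the grasp point.
Start: joints at [0.97, 0.342, 1.524, -0, 1.275, -0.146], TCP at [230.611, 471.658, 251.741] pointing down, gripper open.
Joint ranges: [-2.53, 2.53], [-0.77, 2.02], [0.04, 2.7], [-1, 4.14], [0.28, 2.66], [-3.11, 3.11]. Speed limits (rad/s): [2.57, 2.57, 3.14, 3.14, 3.14, 3.14].

### API

Orientations are given as [roll, pitch, yaw] about the fixed x, y, z axes, in that order (R = Rz(yaw) Ry(pitch) Rx(roll)).
In Python, from plant import bot gives the robot as it stands.
- The arm moves only by the tool step_arm, never from a script. Its argument "deltas" is a list of rows, each a list of 6 numbers: the shift along the tool's x, y, z in mm, then the turn, a rotation vector about the tool's x, y, z in rad. A call has 1 to 5 rows; each row is the pose to reach, as a shift and turn from the pose commanded when the call began, along the tool's axes at that moment; what a row does not reach only later rows make up. A row lasts 1/12 s, in which the tool goes at most 41.7 mm and 7.16 degrees, less where a joint would pass 70% of its speed; a pose out of reach is approached as far as the arm can. A call with a gripper value outside its range is refused whole. "fingers" is the finger opening in mm, from 0 to 91.8, set as the call begins (left out, the last holds). The fingers move at their own pace and stop on an object; the grip force is fixed at half the most. Time passes only in rows, so rows that repeat a pose let the fingers close. It gives the time, the measured TCP pose, the force and the opening at its end, in the units of the state.
- bot.get_obs(): the state, without advancing time (a new reading comes with each control period).
- bot.capture(name): name is "scene" or "top" or "wrist"; returns a dict with "color" (480x640x3 uint8, red, green, blue), "fx", "fy", "cx", "cy" (pixels), "R" (3x3) and "t" (3): a world point X has camera coordinates R X + t. Camera axes: x right, y down, z forward; pixel columns grow to the right and rows downward; lengths in mm; the calibration is good to about 2 mm. A picture is of the moment at which its call begins. There is no depth.
- bot.close_job(): hands the job in, once; it reports no verdict.
Trained networks look in a picture, given as the dict that the camera call returned (one of the last four; its "shot" number tells which), for a name from the list of things; names that differ only in an ending like _2 or _b are one class to them, and where a whole thing is asked for, a point or a joint stands for the part that bears it (a point fixed in the world has none). Each returns a list of dicts, best first, with "p" (0 to 1); they miss things now and then, are a little off and sometimes report something else, mostly with a low value. They report only what shows in the picture. A call takes as long as a camera call.
- bot.boxes_of(query, picture): "rect" ([centre column, centre row, width, height] in pixels, round what is visible of it).
The state is a dict: "time": time; "joint_positions": joint angles; "dq": joint speeds; "tau": joint torques, N m; "tool_pos": TCP position; "tcp_rot": TCP orientation; "contact_force": force on the tool from outside, world axes, zero at the start; "moment": the same for the moment, N m; "grip_width": finger opening in mm.
Only numpy, scipy, OpenCV 4.12 (cv2) and the standard library are available. Lean on these libraries where they do the work, as an engineer would, in place of code of your own. Each camera call takes 0.05 s, during which the arm holds its last target. There are 200 camera calls.

## Working session

There is one attempt and no reset: what is moved stays moved. The work goes in short steps, Python scripts to look and compute and a tool call to move; the robot and the scene stay as the last step left them, time stands still between calls to the robot, and variables do not carry over. Pictures are saved under pics/ and viewed, about 8 in all and at most 12, crops included, and the job is handed in when it is done.

Besides the shell and the picture viewer there is one more tool, called after "Call:" as name(argument=value, ...) on one line, values as JSON. step_arm: Moves the arm, as the interface text tells. Its arguments: {"type":"object","properties":{"deltas":{"type":"array"},"fingers":{"type":"number"}},"required":["deltas"]}

```bash
mkdir -p pics
python3 - <<'E'
from plant import bot
import cv2,json
print(bot.get_obs(), bot.tip_reach)
for n in ["scene","top"]:
    c=bot.capture(n); cv2.imwrite(f"pics/{n}0.png",c["color"][:,:,::-1])
    print(n,c["fx"],c["fy"],c["cx"],c["cy"],c["R"],c["t"])
    for q in ["tester_done","tester_busy","done_pad","busy_pad","done_lid","bottle"]:
        print(q,[(([round(v) for v in d["rect"]]),round(d["p"],2)) for d in bot.boxes_of(q,c)[:3]])
E
```

```text
{'time': 0.0, 'joint_positions': array([ 9.69990313e-01,  3.42728560e-01,  1.52501388e+00, -2.26791918e-06,
        1.27541275e+00, -1.45981594e-01]), 'dq': array([ 0.00150257,  0.00147624, -0.00127953, -0.00055659,  0.00026758,
       -0.00092124]), 'tau': array([ 6.06694430e-04, -4.31249535e+01, -2.44219047e+01,  7.17634242e-02,
        5.61216718e-02, -1.86886796e-04]), 'tool_pos': array([230.39427863, 471.33116237, 251.04300804]), 'tcp_rot': array([-3.14004643e+00, -2.25145562e-04,  2.68676872e+00]), 'contact_force': array([-0.20353098,  0.53142236,  0.31976973]), 'moment': array([-0.01675589, -0.00042402, -0.03545998]), 'grip_width': 91.5156622531881} 25.0
scene 620.8600699467553 620.8600699467553 319.8425606117868 236.1216914755017 [[ 0.09646239  0.99518227 -0.01752853]
 [ 0.73234251 -0.0828899  -0.67587255]
 [-0.67406932  0.05235939 -0.73681005]] [ -40.57991673 -384.12172479 1950.07960074]
tester_done []
tester_busy [([218, 258, 74, 64], 0.93), ([414, 219, 75, 60], 0.65)]
done_pad [([402, 195, 21, 16], 0.47), ([222, 252, 42, 36], 0.44)]
busy_pad [([208, 232, 15, 16], 0.8)]
done_lid [([415, 213, 44, 35], 0.89)]
bottle [([132, 260, 36, 49], 0.94)]
top 487.267087197558 487.267087197558 313.0543402718927 236.08150171781656 [[ 0.0126572  -0.99991119 -0.00417281]
 [-0.99794666 -0.01237007 -0.06284457]
 [ 0.06278737  0.00495967 -0.9980146 ]] [ -14.0652638   593.15475714 1252.028121  ]
tester_done [([221, 276, 62, 75], 0.68)]
tester_busy [([416, 252, 69, 81], 0.82)]
done_pad [([224, 299, 24, 27], 0.73), ([215, 272, 44, 43], 0.45)]
busy_pad [([424, 268, 20, 25], 0.72)]
done_lid [([215, 269, 43, 46], 0.69)]
bottle [([492, 235, 38, 23], 0.57), ([141, 230, 25, 16], 0.57), ([411, 250, 71, 80], 0.42)]
```

Run:
```python
import cv2
a=cv2.imread("pics/top0.png")[180:360,120:540]; b=cv2.imread("pics/scene0.png")[130:330,90:510]
a=cv2.resize(a,None,fx=1.9,fy=1.6,interpolation=3); a=cv2.resize(a,(700,300)); b=cv2.resize(b,(630,300),interpolation=3)
b=cv2.copyMakeBorder(b,0,0,0,70,0)
cv2.imwrite("pics/c0.png",cv2.vconcat([a,b]))
```

```text
(no output)
```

View pics/c0.png

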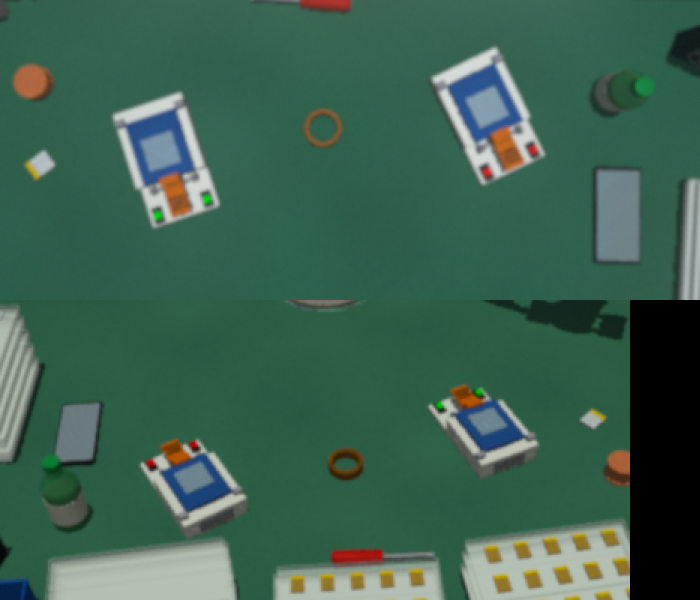

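The green-lamp tester is at the left of the top view (about col 221, row 276). Its tab faces the robot and the lid is blue. The red-lamp tester is at the right (about 416, 252). Next I fit the pose from colour segmentation.

```bash
cat > fit.py <<'E'
from plant import bot
import cv2,numpy as np
from scipy.optimize import least_squares
def proj(c,X):
    p=np.atleast_2d(X)@c["R"].T+c["t"]; return np.c_[c["fx"]*p[:,0]/p[:,2]+c["cx"],c["fy"]*p[:,1]/p[:,2]+c["cy"]]
def mask(c,roi,lo,hi):
    h=cv2.cvtColor(c["color"],cv2.COLOR_RGB2HSV); m=cv2.inRange(h,lo,hi); k=np.zeros_like(m)
    x,y,w,hh=roi; k[y:y+hh,x:x+w]=m[y:y+hh,x:x+w]; return k
def comps(m,n):
    _,_,s,ce=cv2.connectedComponentsWithStats(m); o=np.argsort(-s[1:,4])[:n]+1; return ce[o],s[o,4]
def pose(p,L):
    c,s=np.cos(p[2]),np.sin(p[2]); L=np.atleast_2d(L); return np.c_[p[0]+c*L[:,0]-s*L[:,1],p[1]+s*L[:,0]+c*L[:,1],L[:,2]]
E
python3 - <<'E'
from fit import *
C={n:bot.capture(n) for n in("top","scene")}
roi={"top":(175,225,90,100),"scene":(365,180,95,80)}
obs={}
for n,c in C.items():
    g,ga=comps(mask(c,roi[n],(50,200,130),(75,255,255)),2)
    b=mask(c,roi[n],(100,130,60),(125,255,255)); pts=cv2.findNonZero(b); h=cv2.convexHull(pts)
    m=cv2.moments(h); bc=np.array([m["m10"]/m["m00"],m["m01"]/m["m00"]])
    o,oa=comps(mask(c,roi[n],(5,150,100),(18,255,255)),1)
    print(n,g.tolist(),ga,bc,cv2.contourArea(h),cv2.minAreaRect(h),o,oa); obs[n]=(g,bc,o[0])
def res(p,ns):
    r=[]
    for n in ns:
        c=C[n]; g,bc,o=obs[n]
        r+=list((proj(c,pose(p,[-5,0,45]))[0]-bc))
        l=proj(c,pose(p,[[p[3],p[4],16],[p[3],-p[4],16]])); 
        if np.linalg.norm(l[0]-g[0])>np.linalg.norm(l[1]-g[0]): g=g[::-1]
        r+=list((l-g).ravel())
    return np.array(r)
for ns in(["top"],["scene"],["top","scene"]):
    s=least_squares(lambda p:np.r_[res(p,ns),(p[3]+110)/3,(p[4]-43)/3],[400,200,0.2,-110,43]); print(ns,s.x.round(3),s.fun.round(2))
    print("pad px",[proj(C[n],pose(s.x,[-98,0,40])).round(1) for n in C])
E
```

```text
top [[214.47058823529412, 308.6470588235294], [243.6875, 299.0625]] [17 16] [215.50318761 267.93002429] 1098.0 ((215.50003051757812, 268.0), (36.99864196777344, 30.041635513305664), 71.56504821777344) [[225.10121457 296.06477733]] [247]
scene [[408.5833333333333, 190.75], [382.45454545454544, 199.8181818181818]] [12 11] [415.75103734 213.08437068] 843.5 ((415.7577209472656, 213.18846130371094), (38.415138244628906, 26.925678253173828), 52.12501525878906) [[399.99459459 194.15135135]] [185]
['top'] [ 5.14398e+02  2.42884e+02  3.29000e-01 -1.06590e+02  4.06140e+01] [-0.29 -0.92 -0.17  0.58  0.47  0.35  1.14 -0.8 ]
pad px [array([[226.6, 301.8]]), array([[398.8, 191. ]])]
['scene'] [ 5.17089e+02  2.39826e+02  3.16000e-01 -1.09942e+02  4.09410e+01] [ 0.19 -0.12  0.29  0.19 -0.49 -0.08  0.02 -0.69]
pad px [array([[227.3, 300.9]]), array([[398.3, 191.6]])]
['top', 'scene'] [ 5.14892e+02  2.41403e+02  3.25000e-01 -1.07237e+02  4.04320e+01] [ 0.29 -1.11  0.36  0.61  0.91  0.54  0.61 -0.77  0.63  0.29  0.33  0.09
  0.92 -0.86]
pad px [array([[227. , 301.7]]), array([[398.4, 191.1]])]
```

Call:
step_arm(deltas=[[-28,-16,6,0,0,-0.08],[-56,-32,12,0,0,-0.16],[-84,-47,18,0,0,-0.24],[-112,-63,24,0,0,-0.32],[-140,-79,30,0,0,-0.39]], fingers=0)

```text
time: 1.22
tool_pos: [322.2, 338.0, 221.6]
tcp_rot: [3.141, 0.0, 3.081]
contact_force: [-0.3, 0.7, 0.6]
grip_width: 63.2
```

Call:
step_arm(deltas=[[-20,-25,6,0,0,-0.08],[-40,-50,12,0,0,-0.16],[-60,-75,18,0,0,-0.24],[-80,-101,24,0,0,-0.32],[-100,-126,30,0,0,-0.39]])

```text
time: 1.63
tool_pos: [414.0, 205.5, 191.6]
tcp_rot: [3.142, 0.001, -2.812]
contact_force: [0.8, 0.6, 0.2]
grip_width: 30.0
```

Call:
step_arm(deltas=[[0,0,30,0,0,0],[0,0,60,0,0,0],[0,0,90,0,0,0],[0,0,100,0,0,0],[0,0,100,0,0,0]])

```text
time: 2.05
tool_pos: [411.8, 206.3, 89.3]
tcp_rot: [3.141, -0.005, -2.817]
contact_force: [-1.0, -0.9, -0.7]
grip_width: 0.9
```

Run:
```python
from fit import *
o=bot.get_obs(); print(o["tool_pos"],o["tcp_rot"],o["grip_width"])
T=[]
for n,(x,y,s) in {"top":(170,215,2),"scene":(350,150,2)}.items():
    c=bot.capture(n); P=proj(c,[o["tool_pos"]-[0,0,25]])[0]; print(n,P)
    im=c["color"][y:y+120,x:x+120,::-1].copy(); T.append(cv2.resize(im,(400,400),interpolation=3))
cv2.imwrite("pics/p1.png",cv2.hconcat(T))
```

```text
[411.77486706 206.30343425  89.31489842] [ 3.14139105 -0.0054165  -2.81682493] 0.9253809324548716
top [226.64693774 306.53362182]
scene [397.006772   181.80142457]
```

View pics/p1.png

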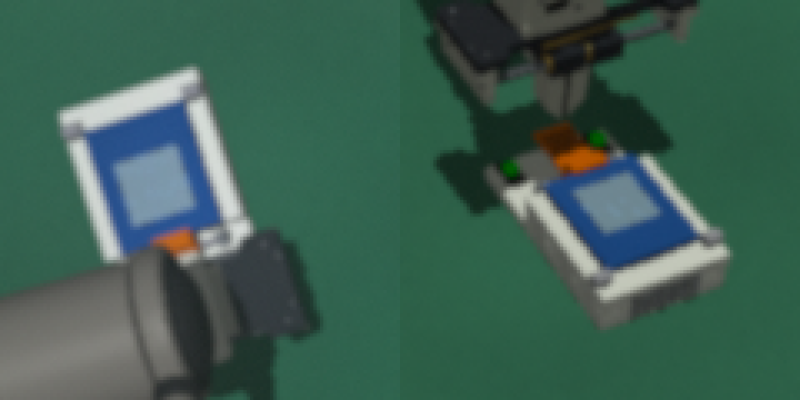

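The tips sit above the outer half of the tab, with y offset about 0 in the tester frame. Pressing down now.

Call:
step_arm(deltas=[[0,0,15,0,0,0],[0,0,22,0,0,0],[0,0,26,0,0,0],[0,0,29,0,0,0],[0,0,31,0,0,0]])

```text
time: 2.57
tool_pos: [412.8, 206.9, 61.0]
tcp_rot: [3.142, -0.001, -2.816]
contact_force: [-4.9, -1.8, 6.1]
grip_width: 0.2
```

Call:
step_arm(deltas=[[0,0,2,0,0,0],[0,0,4,0,0,0],[0,0,5,0,0,0],[0,0,5,0,0,0],[0,0,5,0,0,0]])

```text
time: 2.98
tool_pos: [411.4, 206.4, 55.7]
tcp_rot: [3.142, -0.004, -2.816]
contact_force: [-6.0, -3.5, 6.5]
grip_width: 0.5
```

Run:
```python
from fit import *
o=bot.get_obs(); print(o["tool_pos"],o["contact_force"])
c=bot.capture("scene"); cv2.imwrite("pics/p2.png",cv2.resize(c["color"][150:270,350:470,::-1],(400,400),interpolation=3))
```

```text
[411.37469552 206.43235713  55.67110983] [-5.99830012 -3.45807005  6.51261489]
```

View pics/p2.png

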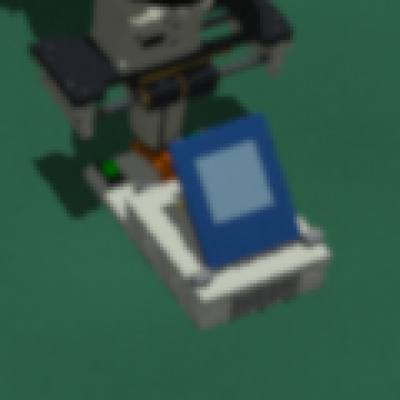

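The lid has sprung up to about 1 rad. I'll rise to a tip height of about 115 mm, then push along tester +x (tool -x).

Call:
step_arm(deltas=[[0,0,-15,0,0,0],[0,0,-40,0,0,0],[0,0,-65,0,0,0],[0,0,-86,0,0,0],[0,0,-86,0,0,0]])

```text
time: 3.45
tool_pos: [415.9, 207.9, 145.9]
tcp_rot: [-3.141, 0.009, -2.816]
contact_force: [0.9, 0.2, -0.3]
grip_width: 0.6
```

Call:
step_arm(deltas=[[-20,0,0,0,0,0],[-40,0,0,0,0,0],[-60,0,0,0,0,0],[-75,0,0,0,0,0],[-83,0,0,0,0,0]])

```text
time: 3.87
tool_pos: [493.1, 233.8, 141.3]
tcp_rot: [3.142, -0.0, -2.816]
contact_force: [-2.5, -0.7, 2.1]
grip_width: 0.7
```

Call:
step_arm(deltas=[[-8,0,0,0,0,0],[-16,0,0,0,0,0],[-24,0,0,0,0,0],[-32,0,0,0,0,0],[-38,0,0,0,0,0]])

```text
time: 4.28
tool_pos: [528.8, 245.9, 141.8]
tcp_rot: [3.142, 0.001, -2.816]
contact_force: [-0.5, 0.3, 0.6]
grip_width: 0.2
```

Call:
step_arm(deltas=[[-7,0,0,0,0,0],[-14,0,0,0,0,0],[-20,0,0,0,0,0],[-25,0,0,0,0,0],[-28,0,0,0,0,0]])

```text
time: 4.7
tool_pos: [555.1, 254.8, 141.6]
tcp_rot: [3.141, 0.0, -2.816]
contact_force: [-1.3, 0.4, 0.4]
grip_width: 0.1
```

Run:
```python
from fit import *
o=bot.get_obs(); print(o["tool_pos"],o["contact_force"])
c=bot.capture("scene"); cv2.imwrite("pics/p3.png",cv2.resize(c["color"][150:270,350:470,::-1],(400,400),interpolation=3))
```

```text
[555.09060281 254.80864804 141.57655731] [-1.31632759  0.44909994  0.44102019]
```

View pics/p3.png

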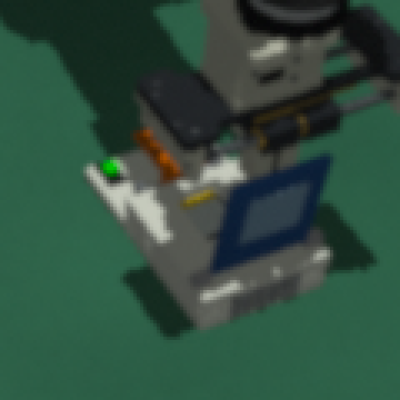

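The lid is past upright and the cell is still in its nest. By the geometry about 13 mm remain to the stop, so I'll advance gently.

Call:
step_arm(deltas=[[-3,0,0,0,0,0],[-6,0,0,0,0,0],[-8,0,0,0,0,0],[-10,0,0,0,0,0],[-11,0,0,0,0,0]])

```text
time: 5.17
tool_pos: [565.1, 258.1, 141.7]
tcp_rot: [3.142, 0.0, -2.816]
contact_force: [0.1, 0.6, -0.6]
grip_width: 0.2
```

Call:
step_arm(deltas=[[-1,0,0,0,0,0],[-2,0,0,0,0,0],[-2,0,0,0,0,0],[-2,0,0,0,0,0]])

```text
time: 5.5
tool_pos: [566.3, 258.6, 141.6]
tcp_rot: [3.142, -0.001, -2.816]
contact_force: [-2.7, -2.0, 0.5]
grip_width: 0.5
```

Call:
step_arm(deltas=[[-1,0,0,0,0,0],[-2,0,0,0,0,0],[-2,0,0,0,0,0]])

```text
time: 5.75
tool_pos: [566.9, 258.8, 141.4]
tcp_rot: [-3.142, -0.005, -2.816]
contact_force: [-9.5, -3.7, 3.5]
grip_width: 0.3
```

Call:
step_arm(deltas=[[-1,0,0,0,0,0],[-2,0,0,0,0,0],[-2,0,0,0,0,0]])

```text
time: 6.0
tool_pos: [567.3, 258.9, 141.3]
tcp_rot: [-3.141, -0.009, -2.816]
contact_force: [-14.1, -5.4, 6.9]
grip_width: 0.2
```

The force climbs to about 15 N with almost no further travel, so the lid is at its stop. I'll back away and rise clear.

Call:
step_arm(deltas=[[5,0,0,0,0,0],[20,0,0,0,0,0],[40,0,0,0,0,0],[60,0,-10,0,0,0],[80,0,-35,0,0,0]])

```text
time: 6.42
tool_pos: [493.1, 233.8, 174.4]
tcp_rot: [3.141, -0.004, -2.817]
contact_force: [0.3, 0.1, 0.3]
grip_width: 0.4
```

Call:
step_arm(deltas=[[30,0,-25,0,0,0],[60,0,-50,0,0,0],[90,0,-75,0,0,0],[100,0,-80,0,0,0],[100,0,-80,0,0,0]])

```text
time: 6.83
tool_pos: [399.8, 202.6, 259.2]
tcp_rot: [-3.142, 0.006, -2.816]
contact_force: [1.2, -0.2, 0.2]
grip_width: 0.4
```

Run:
```python
from fit import *
o=bot.get_obs(); print(o["time"],o["tool_pos"],o["contact_force"])
c=bot.capture("scene"); p=[514.9,241.4,.325]
im=c["color"].copy(); im=cv2.resize(im[130:270,330:490,::-1],None,fx=4,fy=4,interpolation=3)
for th,col in((1.73,(0,0,255)),(1.85,(255,255,255))):
    r=103; q=[[48-r*np.cos(th),y,41+r*np.sin(th)] for y in(-41,41)]
    u=((proj(c,pose(p,q))-[330,130]+.5)*4).astype(int); cv2.line(im,tuple(map(int,u[0])),tuple(map(int,u[1])),col,1)
cv2.imwrite("pics/p4.png",im)
```

```text
6.8333 [399.8100127  202.59498085 259.16491104] [ 1.21074278 -0.24245708  0.18117501]
```

View pics/p4.png

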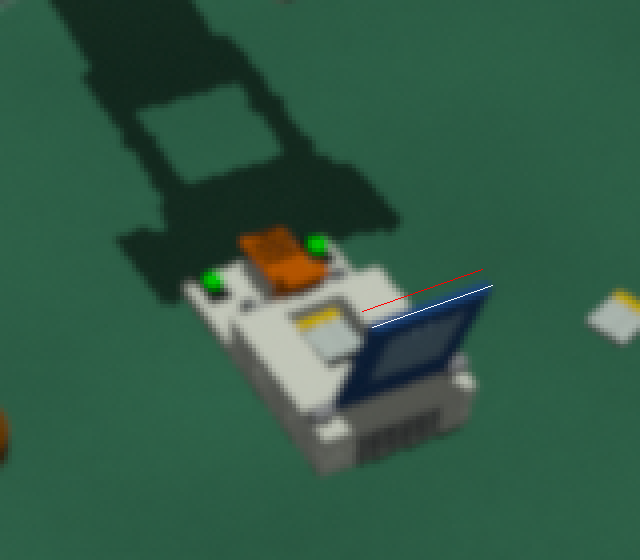

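The lid edge lies on the predicted 1.85 rad line (crop 370,325 to 492,287). The tab is back up, the cell is in its nest and the hand is clear.

```bash
python3 -c "
from plant import bot
print(bot.close_job())"
```

```text
the job is handed in; nothing more can be done
None
```

I pressed the green-lamp tester's release tab with closed fingers, and the lid sprang up. I then pushed the lid back to its stop, withdrew the hand and handed the job in at about 7 s. Handing in returned no verdict.

- **Lid:** at the end of the push the force rose to about 15 N with almost no further travel. In the last picture the lid edge lies on the line predicted for 1.85 rad, clear of the 1.73 line.
- **Rest of that tester:** the tab is back up and the cell is lying in its nest.
- **Hand:** it is well above everything, with contact force down to sensor noise.
- **Not checked:** I took no final picture of the red-lamp tester or most of the loose things. The arm never went near them, apart from the spare cell, which shows in the last view.

No check failed or disagreed.

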